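# Close the instrument case without a slap

## Task

The small instrument case on the bench stands open, its lid upright or leaning back. Reach behind the lid and tip it forward with a fingertip until it starts to fall, catch it from underneath on a finger well before it is shut, and let it down on the finger until it is fully closed, without letting it drop or slap shut. Do not pinch the lid or press hard on it, do not touch the instrument inside, and leave the fittings and the tape measure standing where they are.

Things in the scene. Friction and masses are not known exactly. Their poses are not given: they have to be found in the camera images.
- case: Grey rigid plastic case fixed to the bench, 140 mm deep (its x axis) by 220 mm wide (y) by 90 mm high (rim height), open-topped, with a foam bed; origin at the centre of its underside, z up, x pointing from its front wall to the hinge side (roughly to the robot's left, +y, yawed up to 0.45 rad from it). The hinge line runs along y on that rim, 70 mm from the centre, 90 mm up. A 12 mm carrying stud sticks out near the top of each short side.
- lid (a joint): Lid angle in rad: 0 shut (lying level on the rim), 1.571 upright, 1.75 at its stop, leaning back to the left, beyond the case. The lid weighs about 0.5 kg. It balances at about 1.49 rad, and hinge friction holds it still from about 1.40 to 1.58; further back it sinks to the stop, further forward it falls shut by itself. The hinge is viscous (about 0.3 N m s/rad): the fall starts slowly, takes about 2 to 5 s in all, and left alone it slaps shut at more than 1 rad/s.
- lid_hinge (a point): Middle of the hinge line, on the underside plane of the lid. Its axes turn with the lid: the lid extends along its -x, its +z points out of the lid's outer (upper) face, y along the hinge.
- lid_lip (a point): Middle of the free edge of the lid's lip, on the underside, 170 mm from the hinge line. The lip is a tongue 90 mm wide and 12 mm thick in the middle of the free edge; with the lid shut it juts out 30 mm beyond the front wall (to the robot's right), 90 mm above the bench, with free space below it.
- lid_back (a point): Middle of the free edge on the lid's outer face, 168 mm from the hinge line, 12 mm above the underside plane: where a fingertip behind the open lid can pull it forward.
- lid_shell: The lid's black outer skin, 7 mm thick, 140 x 220 mm with the lip; turns with the lid (origin and axes as lid_hinge).
- lid_liner: The lid's grey inner plate, 5 mm thick, 140 x 220 mm with the lip, under the shell; turns with the lid (origin and axes as lid_hinge). Its lip reaches 2 mm further than the shell's.
- instrument: Grey instrument 62 x 105 x 26 mm with a round window, fixed in the foam in the middle of the case, below the rim; origin at the centre of its underside, 56 mm above the bench.
- coupling: Loose white pipe coupling, a ring 60 mm across and 55 mm high standing on end; origin at the centre of its underside.
- elbow: Loose white pipe elbow lying flat, two 44 mm thick arms reaching 57 mm along its +x and +y; origin under the corner.
- tape: Loose black tape measure 66 x 34 x 60 mm high, standing; origin at the centre of its underside.

How it is judged:
By the outcome, as a careful person would: the job done as asked, in the order asked, and still so for the second after the job is handed in, with the robot touching nothing.
It also fails if it takes over 45 s, if anything falls off the work surface, if the arm or the gripper's body presses on something with over 40 N, if the wrist force passes 120 N, or if a joint passes its speed limit or range.

## Robot

A 6-joint arm with a two-finger parallel gripper is mounted at the origin on the work surface. World frame = base frame: x ahead of the robot, y to its left, z up, the work surface at z = 0. Lengths are in m, angles in rad, forces in N, time in s.
With the tool pointing down it reaches from about 0.35 to 0.975 m from the base axis. Payload 4.9 kg.
Tool frame: the origin (TCP) lies on the mounting face of the last link; the fingertips stand 173 mm ahead of it and the grasp point (between the pads) lies 155 mm ahead of it; z points along the fingers, y is the direction in which the jaws open and shut (so a half turn about z gives the same grasp; the last joint's range is limited). The gripper opens to 85 mm and grips with 20 to 120 N. Pads are 22 mm wide; open, the fingers measure 114 mm over their backs; the gripper's body (76 mm by 85 mm) begins 54 mm behind the grasp point. The pads swing forward as they close: fully open they stand 13 mm farther back than shut.
Start: joints at [-1.343, 0.053, 1.613, -0, 1.476, -0.119], TCP at [0.212, -0.588, 0.405] pointing down, gripper open.
Joint ranges: [-3.01, 3.01], [-1.01, 2.22], [0.06, 2.58], [-1.02, 4.17], [0.09, 2.62], [-3.14, 3.14]. Speed limits (rad/s): [2.57, 2.57, 3.14, 3.14, 3.14, 3.14].

## Interface

Orientations are given as a rotation vector (axis times angle).
In Python, from station import ctrl gives the robot as it stands. The module is installed in compiled form; this text tells all that it offers.
- The arm moves only by the tool jog_arm, never from a script. Its argument "steps" is a list of rows, each a list of 2 entries, a list of its own where there are three numbers: the shift along the tool's x, y, z in cm, then the turn, a rotation vector about the tool's x, y, z in degrees. In form: [[[tx, ty, tz], [rx, ry, rz]], ...]. A call has 1 to 8 rows; each row shifts and turns the pose as measured when the row begins, along the tool's axes as they then stand; what a row does not reach is not made up. A row lasts 1/10 s, in which the tool goes at most 50 mm and 8.59 degrees, less where a joint would pass 70% of its speed; a pose out of reach is approached as far as the arm can. A call is refused whole if a number of a shift passes 5 or a number of a turn 8.59, either way. A call with a gripper value outside its range is refused whole. "fingers" is the gripper command: -1 is shut, 1 is fully open, values between are in proportion, set as the call begins (left out, the last holds). The fingers move at their own pace and stop on an object; "grip_force" is the grip in N (left out, the last holds). Time passes only in rows, so rows that do not move let the fingers close. It gives the time, the measured TCP pose, the force and the opening at its end, in the units of the state.
- ctrl.get_obs(): the state, without advancing time (a new reading comes with each control period).
- ctrl.get_image(name): name is "scene" or "top" or "wrist"; returns the picture (384x512x3 uint8, red, green, blue); there is no depth.
- ctrl.camera_info(name): a dict with "K" (3x3 intrinsics, pixels), "camera_from_world" (4x4, takes a point from world to camera coordinates). Camera axes: x right, y up, looking along -z (the intrinsics and any distortion apply to the point x, -y, -z); pixel columns grow to the right and rows downward; lengths in m; the calibration is good to about 2 mm. A picture is of the moment at which its call begins: read the wrist's pose just before it. camera_info takes no time and is no camera call; for the wrist camera it gives the pose at the moment of the call.
- ctrl.finish_job(): hands the job in, once; it reports no verdict.
The state is a dict: "t": time; "q": joint angles; "dq": joint speeds; "effort": joint torques, N m; "tool_pos": TCP position; "tool_rot": TCP orientation; "contact_force": force on the tool from outside, world axes, zero at the start; "wrist_torque": the same for the moment, N m; "opening": finger opening in m.
Only numpy, scipy, OpenCV 4.12 (cv2) and the standard library are available. Lean on these libraries where they do the work, as an engineer would, in place of code of your own. Each camera call takes 0.05 s, during which the arm holds its last target.

## Working session

There is one attempt and no reset: what is moved stays moved. The work goes in short steps, Python scripts to look and compute and a tool call to move; the robot and the scene stay as the last step left them, time stands still between calls to the robot, and variables do not carry over. Pictures are saved under pics/ and viewed, and the job is handed in when it is done.

Besides the shell and the picture viewer there is one more tool, called as name([rows], argument=value, ...), one row to a line, values as JSON. jog_arm: Moves the arm, as the interface text tells. Its arguments: {"type":"object","properties":{"steps":{"type":"array","items":{"type":"array"}},"fingers":{"type":"number"},"grip_force":{"type":"number"}},"required":["steps"]}

```bash
mkdir -p pics && ls && python3 - <<'E'
from station import ctrl
import cv2,numpy as np
np.set_printoptions(precision=4,suppress=True)
o=ctrl.get_obs()
print(o)
for n in ("scene","top","wrist"):
    i=ctrl.camera_info(n);print(n,i)
    im=ctrl.get_image(n);cv2.imwrite(f"pics/{n}0.png",im[:,:,::-1])
E
```

```text
pics
{'t': 0.0, 'q': array([-1.343 ,  0.0534,  1.6143,  0.    ,  1.476 , -0.119 ]), 'dq': array([ 0.0015, -0.0009, -0.0007,  0.0001, -0.0008,  0.0001]), 'effort': array([ -0.0006, -39.3682, -37.0179,  -0.0003,   0.0071,   0.    ]), 'tool_pos': array([ 0.2124, -0.5875,  0.4035]), 'tool_rot': array([-3.0925, -0.5416,  0.0002]), 'contact_force': array([0.1048, 0.6294, 0.3804]), 'wrist_torque': array([-0.0067, -0.0308, -0.0193]), 'opening': 0.08561715838837405}
scene {'K': array([[361.5062,   0.    , 255.2553],
       [  0.    , 361.5062, 194.0236],
       [  0.    ,   0.    ,   1.    ]]), 'camera_from_world': array([[ 0.5362,  0.8439,  0.0155, -0.2632],
       [-0.5712,  0.3493,  0.7428,  0.245 ],
       [ 0.6215, -0.4071,  0.6693, -1.3897],
       [ 0.    ,  0.    ,  0.    ,  1.    ]])}
top {'K': array([[403.9739,   0.    , 256.7725],
       [  0.    , 403.9739, 188.8399],
       [  0.    ,   0.    ,   1.    ]]), 'camera_from_world': array([[-0.0178, -0.9995, -0.026 , -0.0037],
       [ 0.9919, -0.0209,  0.1256, -0.5586],
       [-0.126 , -0.0236,  0.9917, -1.1765],
       [ 0.    ,  0.    ,  0.    ,  1.    ]])}
wrist {'K': array([[341.5742,   0.    , 256.6563],
       [  0.    , 341.5742, 189.3201],
       [  0.    ,   0.    ,   1.    ]]), 'camera_from_world': array([[ 0.3406, -0.9402, -0.0017, -0.6247],
       [ 0.9038,  0.328 , -0.2749,  0.0361],
       [ 0.259 ,  0.0921,  0.9615, -0.3788],
       [ 0.    ,  0.    ,  0.    ,  1.    ]])}
```

View pics/scene0.png

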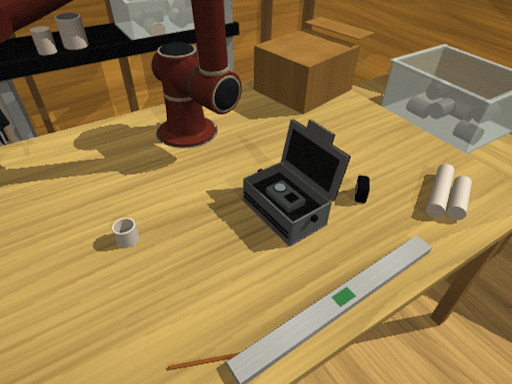

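View pics/top0.png

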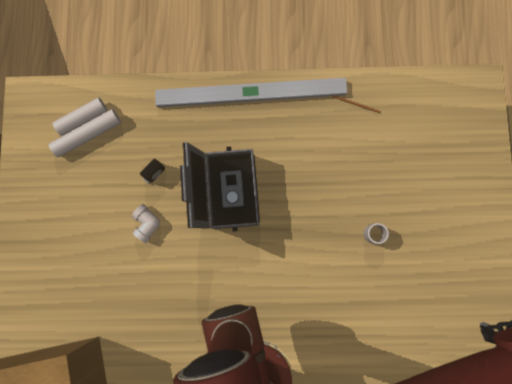

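View pics/wrist0.png

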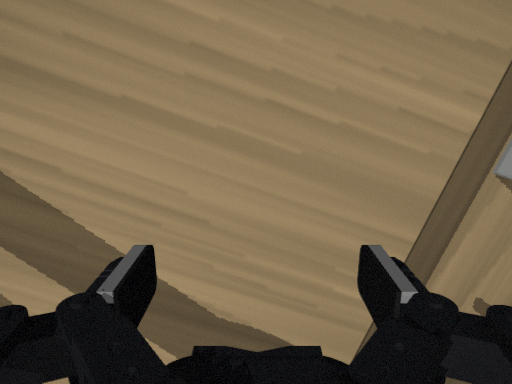

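Scene view: the case is at (290,200) with its lid up to (318,130), tape at (362,189), coupling at (124,233). Top view: the case is at (225,188), the lid lip at (183,183), tape at (152,170), elbow at (147,222). I'll zoom in to measure.

```bash
cat > h.py <<'E'
import numpy as np, cv2
from scipy.spatial.transform import Rotation as R
np.set_printoptions(precision=4,suppress=True)
from station import ctrl
def proj(n,P,info=None):
    i=info or ctrl.camera_info(n); T=i["camera_from_world"]
    p=np.atleast_2d(P)@T[:3,:3].T+T[:3,3]; p=p*[1,-1,-1]
    u=p@i["K"].T; return u[:,:2]/u[:,2:]
def ray(n,uv,info=None):
    i=info or ctrl.camera_info(n); T=i["camera_from_world"]
    d=np.linalg.inv(i["K"])@[uv[0],uv[1],1]; d=d*[1,-1,-1]
    Rr=T[:3,:3]; return -Rr.T@T[:3,3], Rr.T@d
def onz(n,uv,z,info=None):
    o,d=ray(n,uv,info); return o+d*(z-o[2])/d[2]
def tri(n1,a,n2,b,i1=None,i2=None):
    o1,d1=ray(n1,a,i1);o2,d2=ray(n2,b,i2)
    s=np.linalg.lstsq(np.c_[d1,-d2],o2-o1,rcond=None)[0]
    p,q=o1+d1*s[0],o2+d2*s[1]; return (p+q)/2,np.linalg.norm(p-q)
E
python3 - <<'E'
import cv2
a=cv2.imread("pics/top0.png")[130:250,120:275];cv2.imwrite("pics/topz.png",cv2.resize(a,None,fx=5,fy=5,interpolation=cv2.INTER_CUBIC))
a=cv2.imread("pics/scene0.png")[110:250,230:380];cv2.imwrite("pics/scenez.png",cv2.resize(a,None,fx=4,fy=4,interpolation=cv2.INTER_CUBIC))
E
```

```text
(no output)
```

View pics/topz.png

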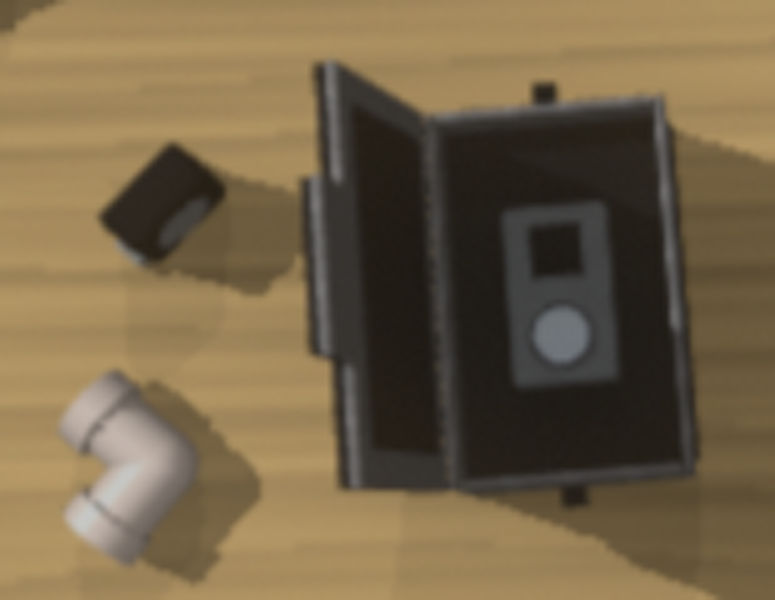

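View pics/scenez.png

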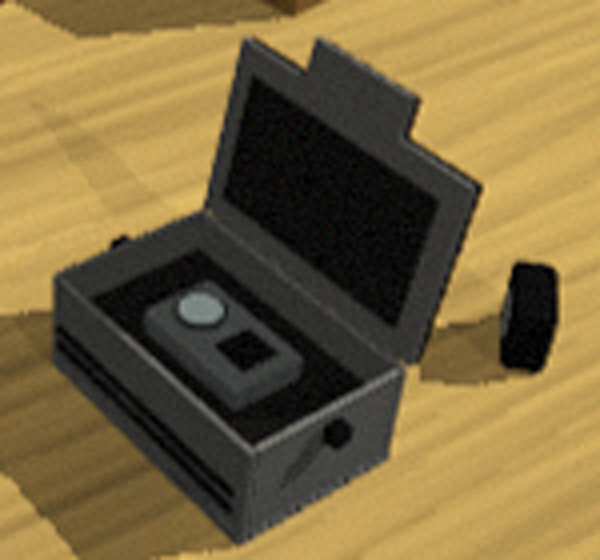

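```bash
python3 - <<'E'
from h import *
T=lambda x,y:((x+.5)/5-.5+120,(y+.5)/5-.5+130)
S=lambda x,y:((x+.5)/4-.5+230,(y+.5)/4-.5+110)
for nm,p in dict(FF=(662,97),FN=(693,470),HF=(430,115),HN=(450,487)).items(): print(nm,onz("top",T(*p),.09))
for nm,p in dict(FF=(246,449),FN=(55,280),HF=(404,365),HN=(208,212)).items(): print("s",nm,onz("scene",S(*p),.09))
c,d=[],[]
for nm,a,b in [("lipfar",(322,178),(420,100)),("lipnear",(330,353),(318,40)),("lidfar",(333,62),(480,187)),("lidnear",(352,486),(250,38))]:
    print(nm,tri("top",T(*a),"scene",S(*b)))
print("tape",onz("top",T(170,195),.06),onz("top",T(170,143),.06),onz("top",T(224,190),.06),onz("top",T(100,217),.06),onz("top",T(150,262),.06))
print("elbow",[onz("top",T(*p),.022)[:2] for p in [(195,465),(115,372),(65,425),(70,515),(125,562)]])
E
```

```text
FF [ 0.6681 -0.0041  0.09  ]
FN [ 0.4521 -0.0182  0.09  ]
HF [0.6607 0.1309 0.09  ]
HN [0.4451 0.1199 0.09  ]
s FF [ 0.6659 -0.0055  0.09  ]
s FN [ 0.4602 -0.0224  0.09  ]
s HF [0.659 0.132 0.09 ]
s HN [0.4515 0.1182 0.09  ]
lipfar (array([0.5958, 0.1628, 0.2536]), np.float64(0.006899610750977871))
lipnear (array([0.5064, 0.1558, 0.2544]), np.float64(0.000978030642468107))
lidfar (array([0.6606, 0.1618, 0.2268]), np.float64(0.0041347681452404954))
lidnear (array([0.4421, 0.1503, 0.2253]), np.float64(0.0008122160570575747))
tape [0.6224 0.2908 0.06  ] [0.6539 0.2913 0.06  ] [0.6247 0.2585 0.06  ] [0.6101 0.3326 0.06  ] [0.5824 0.3022 0.06  ]
elbow [array([0.4636, 0.284 ]), array([0.5209, 0.3337]), array([0.4893, 0.3637]), array([0.4349, 0.3595]), array([0.4062, 0.3256])]
```

jog_arm([
  [[0,0,-2.5],[0,0,5.5]],
  [[0,0,-2.5],[0,0,5.5]],
  [[0,0,-2.5],[0,0,5.5]],
  [[0,0,0],[0,0,0]],
], fingers=1)

```text
t: 0.55
tool_pos: [0.2123, -0.5874, 0.477]
tool_rot: [-3.132, -0.075, 0.003]
contact_force: [0.1, 0.3, 0.9]
opening: 0.0855
```

```bash
cat >> h.py <<'E'
case=np.array([.557,.0565,0]);yaw=.06
cx=np.array([-np.sin(yaw),np.cos(yaw),0]);hd=np.array([np.cos(yaw),np.sin(yaw),0]);Z=np.array([0,0,1.])
hinge=case+.07*cx+.09*Z
def tcp():
    o=ctrl.get_obs();return o,o["tool_pos"],R.from_rotvec(o["tool_rot"]).as_matrix()
def totool(P):
    o,p,M=tcp();return M.T@(np.array(P)-p)
def rep(L=.16):
    o,p,M=tcp()
    print("t",round(o["t"],2),"q",o["q"],"tcp",p,"F",o["contact_force"],"op",round(o["opening"],4))
    print("M",M.tolist())
    tip=p+L*M[:,2]
    for s,n in((-1,"rear"),(1,"front")):
        v=tip+s*.0425*M[:,1]-hinge; a,z=-v@cx,v[2]
        print(n,"h %.4f R %.4f ang %.3f"%(v@hd,np.hypot(a,z),np.arctan2(z,a)),"world",v+hinge)
E
python3 - <<'E'
from h import *
rep(); print(totool([.551,.165,.47])*100)
E
```

```text
t 0.55 q [-1.343   0.0213  1.5257 -0.      1.6035  0.1799] tcp [ 0.2123 -0.5874  0.477 ] F [0.1471 0.2937 0.895 ] op 0.0855
M [[0.998855356645063, 0.04778984112369931, -0.0020267182428160726], [0.047805773571192, -0.9988185953674887, 0.00871903442916353], [-0.001607642598373425, -0.00880594307775139, -0.9999599346232765]]
rear h -0.3824 R 0.6869 ang 0.337 world [ 0.21   -0.5435  0.3174]
front h -0.3834 R 0.7674 ang 0.300 world [ 0.214  -0.6284  0.3167]
[ 37.4285 -73.5242   1.29  ]
```

jog_arm([
  [[2.1,-4.1,0],[0,0,0]],
  [[2.1,-4.1,0],[0,0,0]],
  [[2.1,-4.1,0],[0,0,0]],
  [[2.1,-4.1,0],[0,0,0]],
  [[2.1,-4.1,0],[0,0,0]],
  [[2.1,-4.1,0],[0,0,0]],
  [[2.1,-4.1,0],[0,0,0]],
  [[2.1,-4.1,0],[0,0,0]],
])

```text
t: 1.35
tool_pos: [0.3647, -0.2434, 0.4674]
tool_rot: [-3.119, -0.079, 0.012]
contact_force: [1.3, 0.2, -0.4]
opening: 0.0853
```

```bash
python3 - <<'E'
from h import *
rep(); print(totool([.551,.165,.47])*100)
E
```

```text
t 1.35 q [-0.761  -0.4386  1.9357  0.0099  1.6657  0.7602] tcp [ 0.3647 -0.2434  0.4674] F [ 1.2864  0.2278 -0.4001] op 0.0853
M [[0.9986970058608395, 0.05031426045198368, -0.008530280169145879], [0.0504898686697681, -0.9984866078183412, 0.02180062313631199], [-0.007420488279334593, -0.022202909777591835, -0.999725946022761]]
rear h -0.2107 R 0.3807 ang 0.611 world [ 0.3612 -0.1975  0.3084]
front h -0.2115 R 0.4520 ang 0.500 world [ 0.3655 -0.2824  0.3065]
[ 20.6662 -39.8478   0.4735]
```

jog_arm([
  [[2.2,-4.2,-0.2],[0,0,0]],
  [[2.2,-4.2,-0.2],[0,0,0]],
  [[2.2,-4.2,-0.2],[0,0,0]],
  [[2.2,-4.2,-0.2],[0,0,0]],
  [[2.2,-4.2,-0.2],[0,0,0]],
  [[2.2,-4.2,-0.2],[0,0,0]],
  [[2.2,-4.2,-0.2],[0,0,0]],
  [[0,0,0],[0,0,0]],
])

```text
t: 2.15
tool_pos: [0.5043, 0.0769, 0.4751]
tool_rot: [-3.113, -0.109, 0.028]
contact_force: [-0.0, 0.0, -0.3]
opening: 0.0857
```

```bash
python3 - <<'E'
from h import *
rep(); print(totool([.551,.165,.47])*100)
for n in("scene","wrist"): cv2.imwrite(f"pics/{n}1.png",ctrl.get_image(n)[:,:,::-1])
o,p,M=tcp()
for L in(.16,.173):
  print(proj("scene",[p+L*M[:,2]+s*.0425*M[:,1] for s in(-1,1)]))
a=cv2.imread("pics/scene1.png")[10:210,190:390];cv2.imwrite("pics/s1z.png",cv2.resize(a,None,fx=3,fy=3,interpolation=cv2.INTER_CUBIC))
E
```

```text
t 2.15 q [-0.     -0.2538  1.7819  0.0258  1.6326  1.502 ] tcp [0.5043 0.0769 0.4751] F [-0.0462  0.0086 -0.252 ] op 0.0857
M [[0.9973798786479207, 0.06978800726966088, -0.019052866177802434], [0.07026666605224992, -0.9971963774541219, 0.02572898043604338], [-0.017203874858911186, -0.027000348770089513, -0.9994873725346072]]
rear h -0.0546 R 0.2264 ang 1.572 world [0.4983 0.1234 0.3164]
front h -0.0537 R 0.2395 ang 1.210 world [0.5042 0.0387 0.3141]
[ 5.2826 -8.4437  0.6499]
[[298.4991 100.4997]
 [272.1455 110.7211]]
[[298.0487 105.0704]
 [271.9426 115.3762]]
```

View pics/s1z.png

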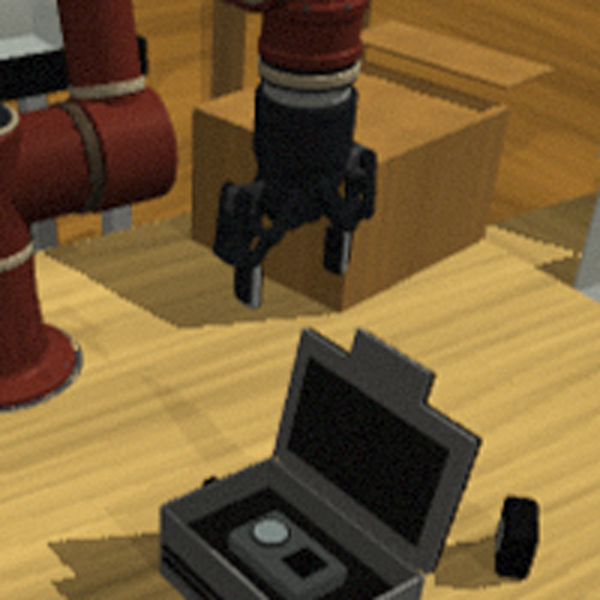

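View pics/wrist1.png

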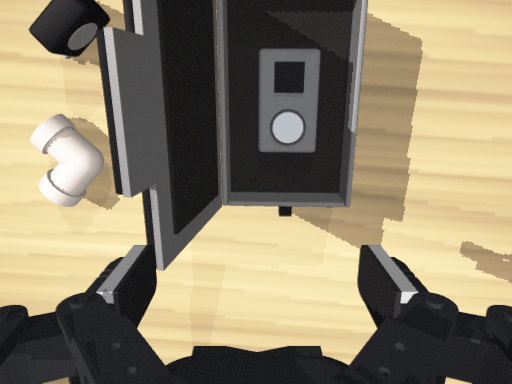

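```bash
python3 - <<'E'
from h import *
for a,b in[((108,33),(334,135.3)),((126,194),(309,120)),((159,267),(292,119.3))]:
  P,e=tri("wrist",a,"scene",b); v=P-hinge; print(P,e,"h",v@hd,"R",np.hypot(v@cx,v[2]),"ang",np.arctan2(v[2],-v@cx))
# rim corners at z .09 from wrist: inner/outer near corners
for uv in[(351,206),(222,206),(366,0)]: print(onz("wrist",uv,.09))
for s in(-110,110):
  print(case-.07*cx+hd*s/1e3, hinge+hd*s/1e3)
E
```

```text
[0.5943 0.1648 0.2499] 0.004082456008345375 h 0.043700158250821276 R 0.1639165315562806 ang 1.791652891379182
[0.5059 0.1565 0.2529] 0.0003054866958235353 h -0.045032945974602674 R 0.1661685350592228 ang 1.7697352081419524
[0.445  0.1462 0.2281] 0.002900467948729935 h -0.10641246261858996 R 0.14055694053633122 ang 1.758435759314412
[ 0.4529 -0.0235  0.09  ]
[0.4423 0.1171 0.09  ]
[ 0.653  -0.0078  0.09  ]
[ 0.4514 -0.02    0.    ] [0.443  0.1198 0.09  ]
[ 0.671  -0.0068  0.    ] [0.6626 0.133  0.09  ]
```

```bash
cat >> h.py <<'E'
def turn(pitch=0):
    # tool-frame rotvec deg to desired: tool z = down tilted by pitch toward cx, tool y = -cx tilted
    o,p,M=tcp(); c,s=np.cos(pitch),np.sin(pitch)
    z=-c*Z+s*cx; y=-c*cx-s*Z; x=hd
    return np.degrees(R.from_matrix(M.T@np.c_[x,y,z]).as_rotvec())
E
python3 - <<'E'
from h import *
print(turn(0), totool([.551,.168,.475])*100)
E
```

```text
[-1.4361  1.067   0.3182] [ 5.3509 -9.086   0.1123]
```

jog_arm([
  [[2,-3,0],[-1.4,1,0.3]],
  [[2,-3.3,0],[0,0,0]],
  [[1.7,-3,0],[0,0,0]],
  [[0,0,0],[0,0,0]],
])

```text
t: 2.65
tool_pos: [0.5558, 0.167, 0.4717]
tool_rot: [3.137, 0.084, -0.006]
contact_force: [-0.1, 0.2, 0.3]
opening: 0.0854
```

```bash
python3 - <<'E'
from h import *
rep();print(turn(0), totool([.551,.168,.475])*100)
E
```

```text
t 2.65 q [ 0.1642 -0.083   1.6366 -0.0026  1.5923  1.6817] tcp [0.5558 0.167  0.4717] F [-0.0935  0.1699  0.2953] op 0.0854
M [[0.9985759945889411, 0.05321732020758243, -0.003728251685548401], [0.05320527787712407, -0.9985782810869305, -0.00325805885298845], [-0.003896336320849008, 0.003055056692626787, -0.9999877425208171]]
rear h 0.0051 R 0.2364 ang 1.927 world [0.553  0.2089 0.3116]
front h 0.0045 R 0.2218 ang 1.559 world [0.5575 0.1241 0.3118]
[ 0.1743  0.2238 -0.3875] [-0.4779 -0.1222 -0.3306]
```

jog_arm([
  [[0,0,2.5],[0,0,0]],
  [[0,0,2.5],[0,0,0]],
  [[0,0,2.4],[0,0,0]],
  [[0,0,0],[0,0,0]],
])

```text
t: 3.05
tool_pos: [0.5551, 0.1601, 0.3944]
tool_rot: [3.135, 0.076, -0.008]
contact_force: [-1.1, -0.4, -0.1]
opening: 0.0853
```

```bash
python3 - <<'E'
from h import *
rep();print(turn(0))
for n in("scene","wrist"): cv2.imwrite(f"pics/{n}2.png",ctrl.get_image(n)[:,:,::-1])
a=cv2.imread("pics/scene2.png")[30:230,220:420];cv2.imwrite("pics/s2z.png",cv2.resize(a,None,fx=3,fy=3,interpolation=cv2.INTER_CUBIC))
E
```

```text
t 3.05 q [ 0.1531 -0.051   1.7339 -0.0054  1.4643  1.6759] tcp [0.5551 0.1601 0.3944] F [-1.0508 -0.3669 -0.1304] op 0.0853
M [[0.9988098217233912, 0.048551713159229314, -0.004655231271585111], [0.04852264981206395, -0.998803055304005, -0.0061651577920426625], [-0.0049489881899066005, 0.005931935998381412, -0.9999701593803725]]
rear h 0.0040 R 0.1626 ang 2.051 world [0.5523 0.2016 0.2342]
front h 0.0030 R 0.1450 ang 1.503 world [0.5564 0.1167 0.2347]
[ 0.3383  0.2855 -0.6556]
```

View pics/s2z.png

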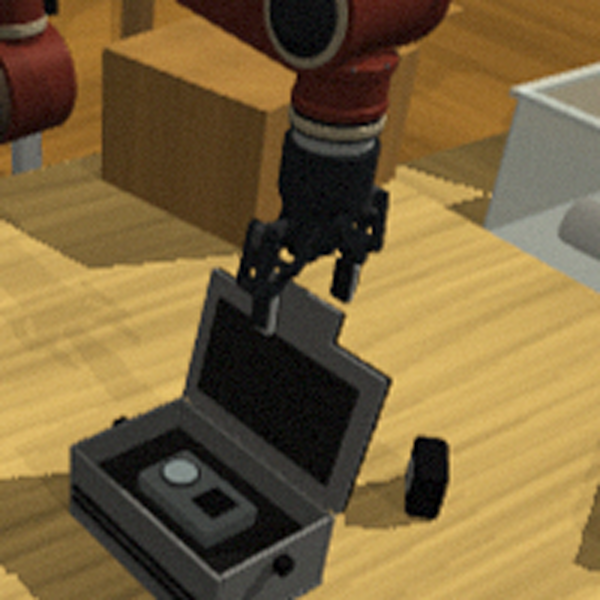

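View pics/wrist2.png

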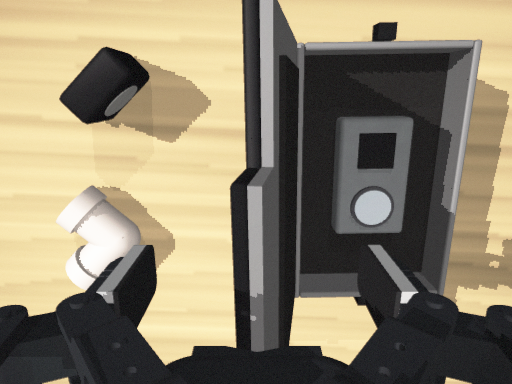

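```bash
cat >> h.py <<'E'
def plan(phi,pitch,Rm=.152,L=.16,h=.003,n=1):
    """shift (cm) and turn (deg) per row, tool frame, to put mid-tip at polar (Rm,phi), split in n"""
    c,s=np.cos(pitch),np.sin(pitch); z=-c*Z+s*cx
    tip=hinge+h*hd+Rm*(-np.cos(phi)*cx+np.sin(phi)*Z)
    P=tip-L*z
    sh=totool(P)*100; tu=turn(pitch)
    print("phi %.2f pitch %.2f shift"%(phi,pitch),sh,"turn",tu,"/n",sh/n,tu/n)
E
python3 - <<'E'
from h import *
plan(1.62,0.1,n=3);plan(1.50,.1,n=3)
plan(1.40,.17,n=8)
E
```

```text
phi 1.62 pitch 0.10 shift [-0.1862  4.2557 -0.1915] turn [ 6.0167 -0.1383 -0.6475] /n [-0.0621  1.4186 -0.0638] [ 2.0056 -0.0461 -0.2158]
phi 1.50 pitch 0.10 shift [-0.1654  6.0783 -0.1626] turn [ 6.0167 -0.1383 -0.6475] /n [-0.0551  2.0261 -0.0542] [ 2.0056 -0.0461 -0.2158]
phi 1.40 pitch 0.17 shift [-0.1362  8.6943  0.1843] turn [10.0274 -0.161  -0.6428] /n [-0.017   1.0868  0.023 ] [ 1.2534 -0.0201 -0.0804]
```

jog_arm([
  [[0,1.4,0],[2,0,-0.2]],
  [[0,1.4,0],[2,0,-0.2]],
  [[0,1.4,0],[2,0,-0.2]],
  [[0,0,0],[0,0,0]],
])

```text
t: 3.55
tool_pos: [0.5592, 0.1151, 0.4065]
tool_rot: [-3.037, -0.089, -0.018]
contact_force: [-0.1, 0.3, -0.4]
opening: 0.0855
```

```bash
python3 - <<'E'
from h import *
rep()
plan(1.40,.17,n=8);plan(1.25,.3,n=8)
cv2.imwrite("pics/w3.png",ctrl.get_image("wrist")[:,:,::-1])
E
```

```text
t 3.55 q [ 0.0534 -0.0835  1.7457  0.1037  1.4654  1.5551] tcp [0.5592 0.1151 0.4065] F [-0.1131  0.2576 -0.3565] op 0.0855
M [[0.9981968817670529, 0.05933514728429606, 0.009073341572070195], [0.05808015572942305, -0.9929236372727207, 0.10358255671471285], [0.015155221574709159, -0.10286880402659317, -0.9945794731529302]]
rear h 0.0082 R 0.1684 ang 1.854 world [0.5582 0.1739 0.2517]
front h 0.0082 R 0.1575 ang 1.331 world [0.5632 0.0895 0.243 ]
phi 1.40 pitch 0.17 shift [-0.2819  4.1984  0.4639] turn [ 3.836  -0.8751  0.0115] /n [-0.0352  0.5248  0.058 ] [ 0.4795 -0.1094  0.0014]
phi 1.25 pitch 0.30 shift [-0.2896  8.5136  1.0614] turn [11.2843 -0.8738  0.0684] /n [-0.0362  1.0642  0.1327] [ 1.4105 -0.1092  0.0085]
```

View pics/w3.png

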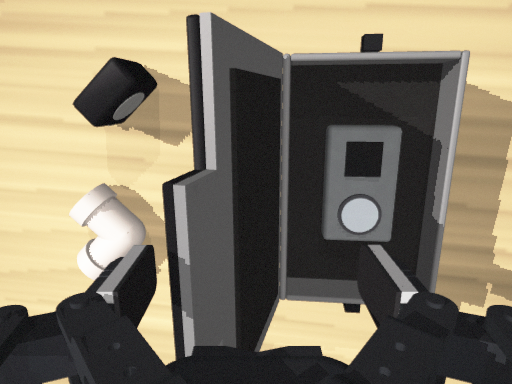

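jog_arm([
  [[-0.1,0.2,0.8],[0,0,0]],
  [[0,0.3,0.6],[0,0,0]],
  [[0,0.5,0],[0.3,0,0]],
  [[0,0,0],[0,0,0]],
])

```text
t: 4.0
tool_pos: [0.5591, 0.1081, 0.3933]
tool_rot: [-3.031, -0.093, -0.025]
contact_force: [-0.2, 0.2, 0.7]
opening: 0.0853
```

```bash
python3 - <<'E'
from h import *
rep()
plan(1.40,.17,n=8);plan(1.25,.3,n=8)
cv2.imwrite("pics/w4.png",ctrl.get_image("wrist")[:,:,::-1])
E
```

```text
t 4.0 q [ 0.0398 -0.0798  1.7643  0.11    1.4401  1.5359] tcp [0.5591 0.1081 0.3933] F [-0.1779  0.1788  0.6623] op 0.0853
M [[0.9979856740596994, 0.06203416877568817, 0.013279920026758287], [0.060216139699813334, -0.9921672079927358, 0.10944518218520076], [0.01996524207867827, -0.10842505839615053, -0.9939041180217191]]
rear h 0.0083 R 0.1544 ang 1.839 world [0.5586 0.1678 0.2389]
front h 0.0085 R 0.1463 ang 1.269 world [0.5639 0.0834 0.2297]
phi 1.40 pitch 0.17 shift [-0.2129  3.3629 -0.7915] turn [ 3.5142 -1.131   0.1739] /n [-0.0266  0.4204 -0.0989] [ 0.4393 -0.1414  0.0217]
phi 1.25 pitch 0.30 shift [-0.2347  7.6813 -0.2184] turn [10.9624 -1.1188  0.2474] /n [-0.0293  0.9602 -0.0273] [ 1.3703 -0.1399  0.0309]
```

View pics/w4.png

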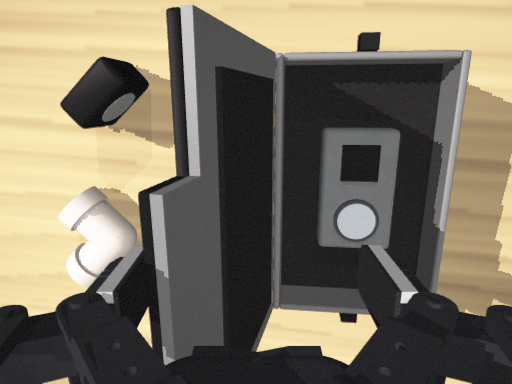

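jog_arm([
  [[0,0.6,0],[0.8,-0.1,0]],
  [[0,0.6,0],[0.8,-0.1,0]],
  [[0,0.6,0],[0.8,-0.1,0]],
  [[0,0.6,0],[0.8,-0.1,0]],
  [[0,0.6,0],[0.8,-0.1,0]],
  [[0,0.6,0],[0.8,-0.1,0]],
  [[0,0.6,0],[0.8,-0.1,0]],
  [[0,0.6,0],[0.8,-0.1,0]],
])

```text
t: 4.85
tool_pos: [0.5627, 0.0578, 0.3861]
tool_rot: [-2.909, -0.094, -0.0]
contact_force: [1.3, 0.2, 1.1]
opening: 0.0856
```

```bash
python3 - <<'E'
from h import *
rep()
plan(1.25,.3,n=8)
cv2.imwrite("pics/w5.png",ctrl.get_image("wrist")[:,:,::-1])
a=ctrl.get_image("scene")[:,:,::-1][60:230,220:390];cv2.imwrite("pics/s5.png",cv2.resize(a,None,fx=3,fy=3,interpolation=cv2.INTER_CUBIC))
E
```

```text
t 4.85 q [-0.0724 -0.0772  1.7776  0.2311  1.4685  1.4068] tcp [0.5627 0.0578 0.3861] F [1.251  0.1911 1.0975] op 0.0856
M [[0.9979345498263886, 0.06381697774478173, -0.007350347905060881], [0.06380297872960014, -0.9713460101522636, 0.2289456452228542], [0.007470888035139644, -0.22894174349122282, -0.9734114566405955]]
rear h 0.0065 R 0.1504 ang 1.631 world [0.5588 0.1357 0.2401]
front h 0.0070 R 0.1501 ang 1.057 world [0.5642 0.0532 0.2207]
phi 1.25 pitch 0.30 shift [-0.2826  2.5258 -0.6942] turn [ 3.9527 -0.3553  0.3251] /n [-0.0353  0.3157 -0.0868] [ 0.4941 -0.0444  0.0406]
```

View pics/w5.png

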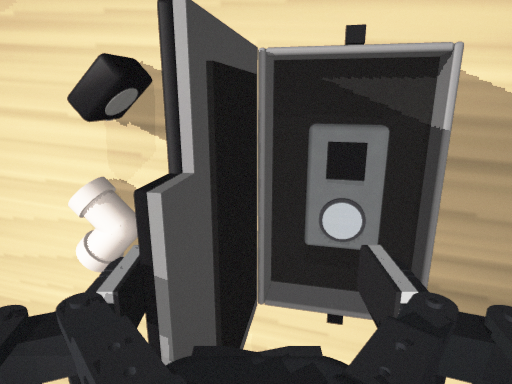

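View pics/s5.png

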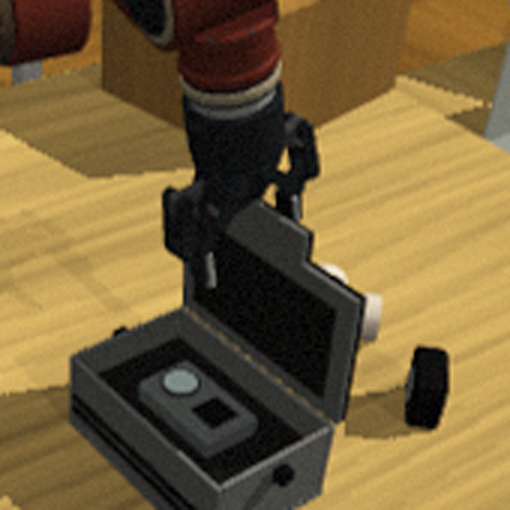

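jog_arm([
  [[0,0.6,0],[0.8,0,0]],
  [[0,0.6,0],[0.8,0,0]],
  [[0,0.6,0],[0.8,0,0]],
  [[0,0.6,0],[0.8,0,0]],
  [[0,0.6,0],[0.8,0,0]],
])

```text
t: 5.45
tool_pos: [0.5644, 0.0269, 0.3772]
tool_rot: [-2.835, -0.092, 0.005]
contact_force: [-0.1, -0.8, 1.1]
opening: 0.0852
```

```bash
python3 - <<'E'
from h import *
rep()
cv2.imwrite("pics/w6.png",ctrl.get_image("wrist")[:,:,::-1])
E
```

```text
t 5.45 q [-0.1403 -0.0656  1.7852  0.3009  1.484   1.3297] tcp [0.5644 0.0269 0.3772] F [-0.1294 -0.7568  1.1092] op 0.0852
M [[0.9979205249083044, 0.06301249421852304, -0.013566559589482946], [0.06417659046040891, -0.9517411216477422, 0.3001169815281613], [0.005999266922828419, -0.3003635512792096, -0.9538059267268842]]
rear h 0.0061 R 0.1478 ang 1.493 world [0.5596 0.1153 0.2373]
front h 0.0066 R 0.1529 ang 0.921 world [0.5649 0.0344 0.2118]
```

View pics/w6.png

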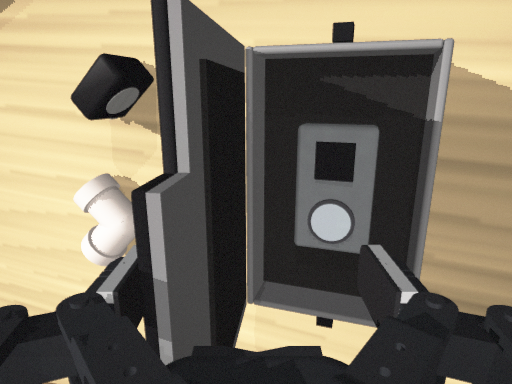

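jog_arm([
  [[0,0.6,0],[0.8,0,0]],
  [[0,0.6,0],[0.8,0,0]],
  [[0,0.4,0],[0.4,0,0]],
  [[0,0,0],[0,0,0]],
  [[0,0,0],[0,0,0]],
  [[0,0,0],[0,0,0]],
])

```text
t: 6.1
tool_pos: [0.5654, 0.0089, 0.3703]
tool_rot: [-2.798, -0.088, 0.01]
contact_force: [-0.1, -0.1, 0.0]
opening: 0.0852
```

```bash
python3 - <<'E'
from h import *
rep()
cv2.imwrite("pics/w7.png",ctrl.get_image("wrist")[:,:,::-1])
E
```

```text
t 6.1 q [-0.1781 -0.0546  1.7885  0.3343  1.4932  1.289 ] tcp [0.5654 0.0089 0.3703] F [-0.1347 -0.087   0.0454] op 0.0852
M [[0.9980430217357561, 0.06007215505776561, -0.017362688480684882], [0.062413369826975866, -0.9399703503780368, 0.33550009191806807], [0.0038338011689027264, -0.33592718942786803, -0.9418801544632369]]
rear h 0.0058 R 0.1459 ang 1.404 world [0.5601 0.1025 0.2339]
front h 0.0061 R 0.1555 ang 0.835 world [0.5652 0.0226 0.2054]
```

View pics/w7.png

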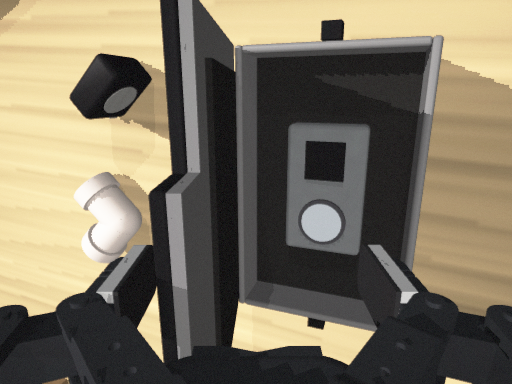

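jog_arm([
  [[0,0,0],[0,0,0]],
  [[0,0,0],[0,0,0]],
  [[0,0,0],[0,0,0]],
])

```text
t: 6.45
tool_pos: [0.5654, 0.0094, 0.3706]
tool_rot: [-2.798, -0.09, 0.009]
contact_force: [0.1, 0.5, 0.2]
opening: 0.0855
```

```bash
python3 - <<'E'
from h import *
rep()
cv2.imwrite("pics/w8.png",ctrl.get_image("wrist")[:,:,::-1])
E
```

```text
t 6.45 q [-0.1772 -0.0549  1.7884  0.3342  1.4932  1.289 ] tcp [0.5654 0.0094 0.3706] F [0.0736 0.4523 0.199 ] op 0.0855
M [[0.9979805083051909, 0.061123167485210614, -0.01728766726564987], [0.06337865083295828, -0.939955214312548, 0.335361508979856], [0.00424872469182076, -0.33577991822505854, -0.9419308864536009]]
rear h 0.0058 R 0.1461 ang 1.407 world [0.56   0.103  0.2341]
front h 0.0062 R 0.1554 ang 0.839 world [0.5652 0.0231 0.2056]
```

View pics/w8.png

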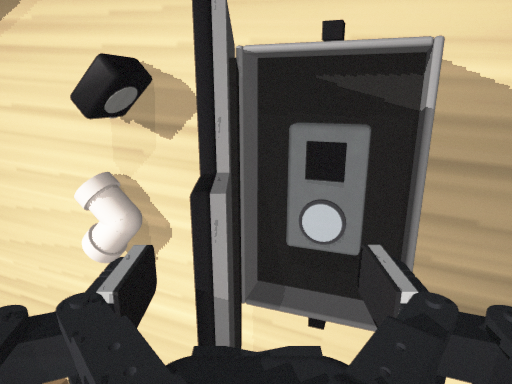

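jog_arm([
  [[0,0,0],[0,0,0]],
  [[0,0,0],[0,0,0]],
  [[0,0,0],[0,0,0]],
])

```text
t: 6.8
tool_pos: [0.5654, 0.0095, 0.3707]
tool_rot: [-2.798, -0.09, 0.009]
contact_force: [-0.1, 1.0, -0.1]
opening: 0.0859
```

```bash
python3 - <<'E'
from h import *
rep()
cv2.imwrite("pics/w9.png",ctrl.get_image("wrist")[:,:,::-1])
E
```

```text
t 6.8 q [-0.1769 -0.055   1.7883  0.3342  1.4933  1.289 ] tcp [0.5654 0.0095 0.3707] F [-0.1364  1.0367 -0.1209] op 0.0859
M [[0.997962789456988, 0.0614433494922899, -0.017175146648464923], [0.06364266318133106, -0.9399543597799112, 0.3353139021184859], [0.0044589553054056805, -0.33572386917510977, -0.9419498932446877]]
rear h 0.0058 R 0.1462 ang 1.409 world [0.56   0.1031 0.2343]
front h 0.0062 R 0.1554 ang 0.840 world [0.5652 0.0232 0.2057]
```

View pics/w9.png

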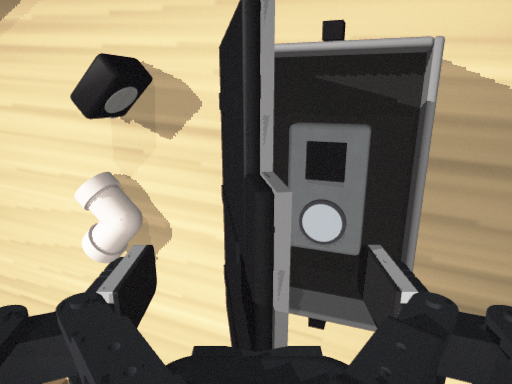

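jog_arm([
  [[0,0,0],[0,0,0]],
  [[0,0,0],[0,0,0]],
  [[0,0,0],[0,0,0]],
  [[0,0,0],[0,0,0]],
])

```text
t: 7.25
tool_pos: [0.5654, 0.0094, 0.3705]
tool_rot: [-2.798, -0.09, 0.009]
contact_force: [0.3, -0.8, -0.6]
opening: 0.0854
```

```bash
python3 - <<'E'
from h import *
rep()
for f in(.7,.5,.3,.15): plan(.55+f-.45,np.pi/2-(.55+f-.45))
cv2.imwrite("pics/w10.png",ctrl.get_image("wrist")[:,:,::-1])
a=ctrl.get_image("scene")[:,:,::-1][60:230,220:390];cv2.imwrite("pics/s10.png",cv2.resize(a,None,fx=3,fy=3,interpolation=cv2.INTER_CUBIC))
E
```

```text
t 7.25 q [-0.1772 -0.0549  1.7885  0.3337  1.493   1.289 ] tcp [0.5654 0.0094 0.3705] F [ 0.3025 -0.753  -0.5659] op 0.0854
M [[0.9979803357150212, 0.06115062180142439, -0.017200319166581438], [0.06337747093658247, -0.9401331142507856, 0.33486269375193406], [0.0043064723168450315, -0.3352764962570715, -0.9421099327327813]]
rear h 0.0058 R 0.1460 ang 1.407 world [0.56   0.1029 0.234 ]
front h 0.0062 R 0.1554 ang 0.838 world [0.5652 0.023  0.2055]
phi 0.80 pitch 0.77 shift [-0.312  11.3039  1.9947] turn [24.5734 -0.1069  0.299 ] /n [-0.312  11.3039  1.9947] [24.5734 -0.1069  0.299 ]
phi 0.60 pitch 0.97 shift [-0.3463 16.6823  5.1379] turn [36.0325 -0.0771  0.3109] /n [-0.3463 16.6823  5.1379] [36.0325 -0.0771  0.3109]
phi 0.40 pitch 1.17 shift [-0.38   21.329   9.2871] turn [47.4916 -0.0463  0.321 ] /n [-0.38   21.329   9.2871] [47.4916 -0.0463  0.321 ]
phi 0.25 pitch 1.32 shift [-0.4042 24.2211 12.9608] turn [56.0859 -0.0224  0.3273] /n [-0.4042 24.2211 12.9608] [56.0859 -0.0224  0.3273]
```

View pics/w10.png

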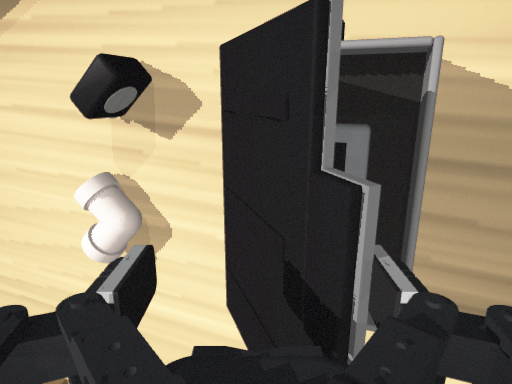

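View pics/s10.png

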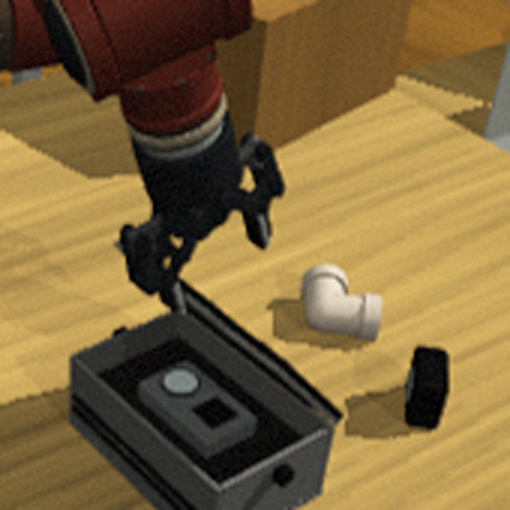

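jog_arm([
  [[0,0,0],[0,0,0]],
  [[0,0,0],[0,0,0]],
])

```text
t: 7.55
tool_pos: [0.5654, 0.0092, 0.3704]
tool_rot: [-2.799, -0.09, 0.009]
contact_force: [0.5, -0.7, -0.7]
opening: 0.0857
```

```bash
python3 - <<'E'
from h import *
rep()
cv2.imwrite("pics/w11.png",ctrl.get_image("wrist")[:,:,::-1])
for f in(1,.9): plan(f,np.pi/2-f)
E
```

```text
t 7.55 q [-0.1774 -0.0547  1.7886  0.3335  1.4927  1.2889] tcp [0.5654 0.0092 0.3704] F [ 0.5474 -0.7222 -0.7464] op 0.0857
M [[0.9979935685648332, 0.06093666760913934, -0.017191848182278303], [0.06317427443791428, -0.9402415512772225, 0.33459652762849323], [0.004224707383041849, -0.335011265172524, -0.9422046508349616]]
rear h 0.0058 R 0.1458 ang 1.405 world [0.56   0.1027 0.2338]
front h 0.0062 R 0.1554 ang 0.836 world [0.5652 0.0228 0.2054]
phi 1.00 pitch 0.57 shift [-0.2785  5.3866 -0.0239] turn [13.1306 -0.14    0.2707] /n [-0.2785  5.3866 -0.0239] [13.1306 -0.14    0.2707]
phi 0.90 pitch 0.67 shift [-0.2942  8.3845  0.8354] turn [18.8602 -0.1266  0.278 ] /n [-0.2942  8.3845  0.8354] [18.8602 -0.1266  0.278 ]
```

View pics/w11.png

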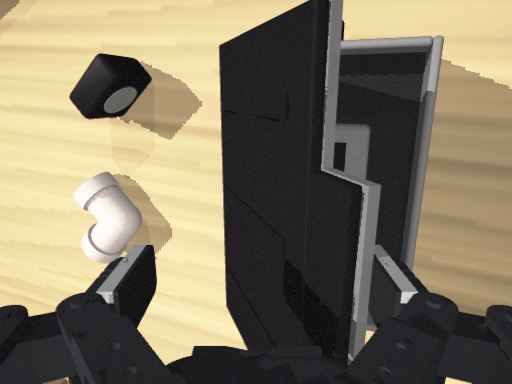

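```bash
cat >> h.py <<'E'
def lidest(L=.16):
    """lid angle if edge (R=.17) or pad tip is resting on the front finger"""
    o,p,M=tcp(); tip=p+L*M[:,2]+.0425*M[:,1]-hinge
    t=np.array([-tip@cx,tip[2]]); b=np.array([M[:,2]@-cx,M[2,2]])
    best=None
    B=t@b; s=(-B-np.sqrt(max(0,B*B-(t@t-.17**2)))) # |t+s b|=.17, toward body
    e=t+s*b
    print("edge-contact theta %.3f (s=%.3f)  tip theta %.3f R %.3f pitch %.3f F"%(np.arctan2(e[1],e[0]),-s,np.arctan2(t[1],t[0]),np.hypot(*t),np.arctan2(M[:,2]@cx,-M[2,2])),o["contact_force"],"t %.2f"%o["t"])
def plan2(th,pitch,s=.018,L=.16,h=.003,n=8):
    c,sn=np.cos(pitch),np.sin(pitch); z=-c*Z+sn*cx; y=-c*cx-sn*Z
    E=hinge+h*hd+.17*(-np.cos(th)*cx+np.sin(th)*Z)
    P=E+s*z-.0425*y-L*z
    sh=totool(P)*100; tu=turn(pitch)
    print("th %.2f pitch %.2f shift"%(th,pitch),sh,"turn",tu,"/n",sh/n,tu/n,"TCP",P)
E
python3 - <<'E'
from h import *
lidest(); plan2(.84,.34); plan2(.7,.6); plan2(.6,.72)
E
```

```text
edge-contact theta 0.872 (s=0.016)  tip theta 0.836 R 0.155 pitch 0.342 F [-0.6815 -0.5673 -1.5007] t 7.60
th 0.84 pitch 0.34 shift [-0.2582  0.476   0.4385] turn [-0.093  -0.1699  0.2522] /n [-0.0323  0.0595  0.0548] [-0.0116 -0.0212  0.0315] TCP [0.563  0.006  0.3646]
th 0.70 pitch 0.60 shift [-0.2856  6.4001  0.8709] turn [14.8039 -0.1362  0.2729] /n [-0.0357  0.8     0.1089] [ 1.8505 -0.017   0.0341] TCP [ 0.5663 -0.0483  0.3407]
th 0.60 pitch 0.72 shift [-0.3026  9.5991  1.85  ] turn [21.6794 -0.1199  0.2814] /n [-0.0378  1.1999  0.2312] [ 2.7099 -0.015   0.0352] TCP [ 0.5679 -0.0751  0.3208]
```

jog_arm([
  [[0,0.8,0],[1.9,0,0]],
  [[0,0.8,0],[1.9,0,0]],
  [[0,0.8,0],[1.9,0,0]],
  [[0,0.8,0],[1.9,0,0]],
  [[0,0.8,0],[1.9,0,0]],
  [[0,0.8,0],[1.9,0,0]],
])

```text
t: 8.2
tool_pos: [0.5685, -0.036, 0.3511]
tool_rot: [-2.59, -0.087, 0.016]
contact_force: [-0.5, -2.6, 0.9]
opening: 0.0856
```

```bash
python3 - <<'E'
from h import *
lidest(); rep(); plan2(.6,.72); plan2(.5,.85)
cv2.imwrite("pics/w12.png",ctrl.get_image("wrist")[:,:,::-1])
E
```

```text
edge-contact theta 0.753 (s=0.016)  tip theta 0.725 R 0.155 pitch 0.550 F [-0.4556 -2.5935  0.928 ] t 8.20
t 8.2 q [-0.2871 -0.0041  1.7885  0.5148  1.5616  1.1579] tcp [ 0.5685 -0.036   0.3511] F [-0.4556 -2.5935  0.928 ] op 0.0856
M [[0.9978506881008248, 0.05878064428195184, -0.028962736654341084], [0.0652492402928114, -0.8505049523633713, 0.521904074180869], [0.006044906775213842, -0.5226721361075007, -0.8525123443322687]]
rear h 0.0059 R 0.1531 ang 1.285 world [0.5613 0.0837 0.2369]
front h 0.0066 R 0.1545 ang 0.725 world [0.5663 0.0114 0.1925]
th 0.60 pitch 0.72 shift [-0.328   4.9073  0.5489] turn [ 9.7397 -0.0989  0.4503] /n [-0.041   0.6134  0.0686] [ 1.2175 -0.0124  0.0563] TCP [ 0.5679 -0.0751  0.3208]
th 0.50 pitch 0.85 shift [-0.356   8.3442  1.2122] turn [17.1881 -0.0697  0.457 ] /n [-0.0445  1.043   0.1515] [ 2.1485 -0.0087  0.0571] TCP [ 0.5695 -0.1009  0.2971]
```

View pics/w12.png

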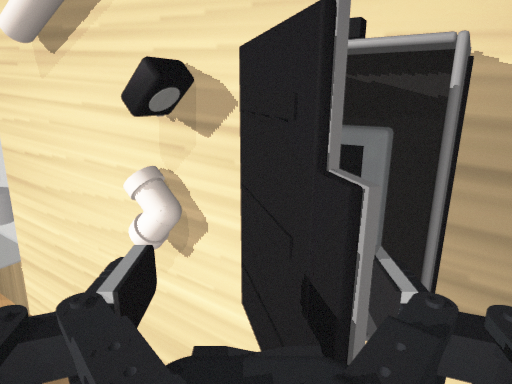

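jog_arm([
  [[0,1,0],[2.1,0,0]],
  [[0,1,0],[2.1,0,0]],
  [[0,1,0],[2.1,0,0]],
  [[0,1,0],[2.1,0,0]],
  [[0,1,0],[2.1,0,0]],
  [[0,1,0],[2.1,0,0]],
  [[0,1,0],[2.1,0,0]],
  [[0,1,0],[2.1,0,0]],
])

```text
t: 9.05
tool_pos: [0.5732, -0.1029, 0.2964]
tool_rot: [-2.276, -0.075, 0.025]
contact_force: [-0.3, -1.9, -0.9]
opening: 0.0855
```

```bash
python3 - <<'E'
from h import *
lidest(); rep(); plan2(.3,1.15)
cv2.imwrite("pics/w13.png",ctrl.get_image("wrist")[:,:,::-1])
E
```

```text
edge-contact theta 0.500 (s=0.017)  tip theta 0.476 R 0.153 pitch 0.864 F [-0.3128 -1.9203 -0.9456] t 9.05
t 9.05 q [-0.4303  0.1396  1.7738  0.7437  1.6881  0.9847] tcp [ 0.5732 -0.1029  0.2964] F [-0.3128 -1.9203 -0.9456] op 0.0855
M [[0.998017423065378, 0.04605462428157582, -0.04289749223701545], [0.06252487375436991, -0.6475067799887693, 0.7594903620392921], [0.007201626201214492, -0.760666774251944, -0.6491026075507629]]
rear h 0.0067 R 0.1572 ang 1.031 world [0.5644 0.0461 0.2248]
front h 0.0073 R 0.1530 ang 0.476 world [ 0.5683 -0.0089  0.1602]
th 0.30 pitch 1.15 shift [-0.4147  7.401   0.4628] turn [16.3648 -0.0964  0.4288] /n [-0.0518  0.9251  0.0579] [ 2.0456 -0.0121  0.0536] TCP [ 0.5723 -0.1476  0.237 ]
```

View pics/w13.png

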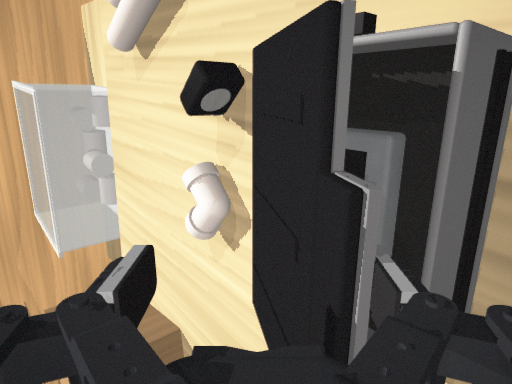

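jog_arm([
  [[0,0.9,-0.07],[2,0,0]],
  [[0,0.9,-0.07],[2,0,0]],
  [[0,0.9,-0.07],[2,0,0]],
  [[0,0.9,-0.07],[2,0,0]],
  [[0,0.9,-0.07],[2,0,0]],
  [[0,0.9,-0.07],[2,0,0]],
  [[0,0.9,-0.07],[2,0,0]],
  [[0,0.9,-0.07],[2,0,0]],
])

```text
t: 9.9
tool_pos: [0.5762, -0.1504, 0.2323]
tool_rot: [-1.972, -0.064, 0.034]
contact_force: [-0.0, -1.0, -1.2]
opening: 0.0855
```

```bash
python3 - <<'E'
from h import *
lidest(); rep(); plan2(.14,1.35,.015)
cv2.imwrite("pics/w14.png",ctrl.get_image("wrist")[:,:,::-1])
a=ctrl.get_image("scene")[:,:,::-1][60:260,180:380];cv2.imwrite("pics/s14.png",cv2.resize(a,None,fx=3,fy=3,interpolation=cv2.INTER_CUBIC))
E
```

```text
edge-contact theta 0.283 (s=0.018)  tip theta 0.270 R 0.153 pitch 1.169 F [-0.0409 -0.9632 -1.2197] t 9.90
t 9.9 q [-0.5203  0.3181  1.7381  0.9246  1.8371  0.8682] tcp [ 0.5762 -0.1504  0.2323] F [-0.0409 -0.9632 -1.2197] op 0.0855
M [[0.9980950056252589, 0.029374230464449307, -0.054254164176921804], [0.06141979340469441, -0.39000895039542766, 0.9187603755003706], [0.005828269386329379, -0.920342421708398, -0.391070144705374]]
rear h 0.0066 R 0.1646 ang 0.807 world [0.5663 0.0132 0.2089]
front h 0.0072 R 0.1526 ang 0.270 world [ 0.5688 -0.02    0.1306]
th 0.14 pitch 1.35 shift [-0.4049  5.0676 -0.3261] turn [10.3705 -0.0227  0.344 ] /n [-0.0506  0.6335 -0.0408] [ 1.2963 -0.0028  0.043 ] TCP [ 0.5738 -0.1734  0.1869]
```

View pics/w14.png

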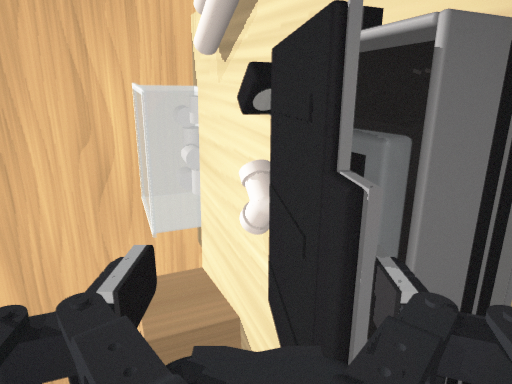

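View pics/s14.png

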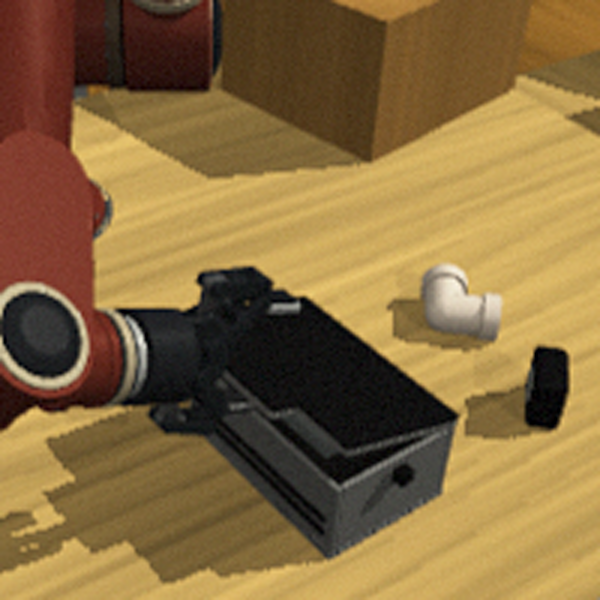

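jog_arm([
  [[0,0.6,-0.1],[1.3,0,0]],
  [[0,0.6,-0.1],[1.3,0,0]],
  [[0,0.6,-0.1],[1.3,0,0]],
  [[0,0.6,-0.1],[1.3,0,0]],
  [[0,0.6,-0.1],[1.3,0,0]],
  [[0,0.6,-0.1],[1.3,0,0]],
  [[0,0.6,-0.1],[1.3,0,0]],
  [[0,0.6,-0.1],[1.3,0,0]],
])

```text
t: 10.8
tool_pos: [0.5779, -0.1732, 0.1853]
tool_rot: [-1.775, -0.059, 0.041]
contact_force: [0.6, 1.2, -1.6]
opening: 0.0851
```

```bash
python3 - <<'E'
from h import *
lidest(); rep(); plan2(.06,1.48,.014)
cv2.imwrite("pics/w15.png",ctrl.get_image("wrist")[:,:,::-1])
E
```

```text
edge-contact theta 0.144 (s=0.016)  tip theta 0.137 R 0.154 pitch 1.366 F [ 0.5898  1.221  -1.6104] t 10.80
t 10.8 q [-0.5575  0.4495  1.7031  1.0268  1.9419  0.8132] tcp [ 0.5779 -0.1732  0.1853] F [ 0.5898  1.221  -1.6104] op 0.0851
M [[0.9980324351540315, 0.017810714804405662, -0.06011685968736571], [0.062483494580901786, -0.20296238681808743, 0.9771909140193966], [0.005203007348900161, -0.9790245390056684, -0.20367592086269348]]
rear h 0.0066 R 0.1708 ang 0.657 world [ 0.5675 -0.0082  0.1943]
front h 0.0071 R 0.1540 ang 0.137 world [ 0.569  -0.0254  0.1111]
th 0.06 pitch 1.48 shift [-0.4229  3.1078 -0.4495] turn [6.5495 0.0992 0.3164] /n [-0.0529  0.3885 -0.0562] [0.8187 0.0124 0.0395] TCP [ 0.5745 -0.1841  0.1558]
```

View pics/w15.png

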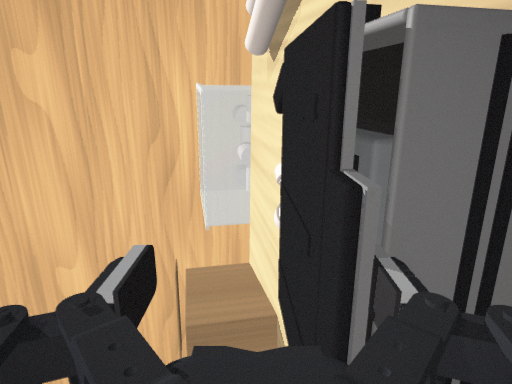

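jog_arm([
  [[0,0.4,-0.08],[0.8,0,0]],
  [[0,0.4,-0.08],[0.8,0,0]],
  [[0,0.4,-0.08],[0.8,0,0]],
  [[0,0.4,-0.08],[0.8,0,0]],
  [[0,0.4,-0.08],[0.8,0,0]],
  [[0,0.4,-0.08],[0.8,0,0]],
  [[0,0.4,-0.08],[0.8,0,0]],
  [[0,0.4,-0.08],[0.8,0,0]],
])

```text
t: 11.65
tool_pos: [0.5786, -0.1853, 0.1512]
tool_rot: [-1.653, -0.055, 0.044]
contact_force: [-0.6, 1.4, -2.1]
opening: 0.0852
```

```bash
python3 - <<'E'
from h import *
lidest(); rep(); plan2(0,1.53,.014);plan2(-.05,1.53,.014)
cv2.imwrite("pics/w16.png",ctrl.get_image("wrist")[:,:,::-1])
a=ctrl.get_image("scene")[:,:,::-1][100:260,200:360];cv2.imwrite("pics/s16.png",cv2.resize(a,None,fx=3.5,fy=3.5,interpolation=cv2.INTER_CUBIC))
E
```

```text
edge-contact theta 0.039 (s=0.013)  tip theta 0.036 R 0.157 pitch 1.488 F [-0.5712  1.4315 -2.1136] t 11.65
t 11.65 q [-0.575   0.5412  1.6753  1.0852  2.0079  0.7834] tcp [ 0.5786 -0.1853  0.1512] F [-0.5712  1.4315 -2.1136] op 0.0852
M [[0.9980610165211155, 0.009547999964414453, -0.0615064467963905], [0.06208638497697881, -0.08263087351483261, 0.9946443683762887], [0.0044145329682825085, -0.9965344823130082, -0.08306345441779256]]
rear h 0.0066 R 0.1748 ang 0.543 world [ 0.5684 -0.0226  0.1803]
front h 0.0070 R 0.1568 ang 0.036 world [ 0.5692 -0.0296  0.0956]
th 0.00 pitch 1.53 shift [-0.4143  1.2877 -0.0438] turn [2.427 0.106 0.26 ] /n [-0.0518  0.161  -0.0055] [0.3034 0.0132 0.0325] TCP [ 0.5746 -0.187   0.1384]
th -0.05 pitch 1.53 shift [-0.418   2.1327  0.0479] turn [2.427 0.106 0.26 ] /n [-0.0522  0.2666  0.006 ] [0.3034 0.0132 0.0325] TCP [ 0.5746 -0.1868  0.1299]
```

View pics/w16.png

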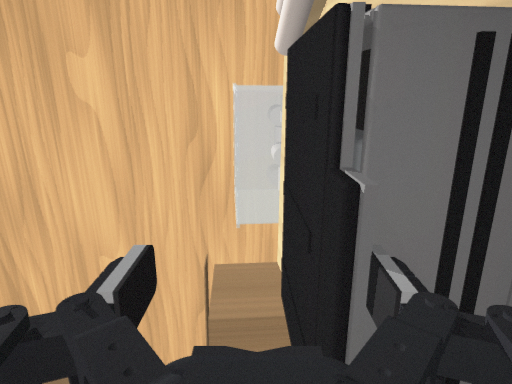

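View pics/s16.png

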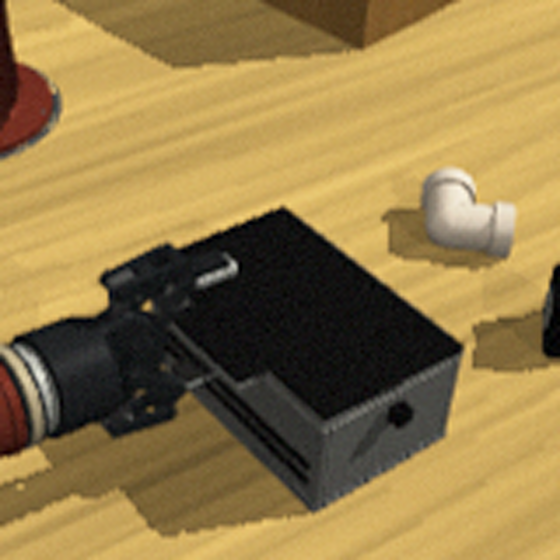

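jog_arm([
  [[0,0.17,0],[0.3,0,0]],
  [[0,0.17,0],[0.3,0,0]],
  [[0,0.17,0],[0.3,0,0]],
  [[0,0.17,0],[0.3,0,0]],
  [[0,0.17,0],[0.3,0,0]],
  [[0,0.17,0],[0.3,0,0]],
  [[0,0.17,0],[0.3,0,0]],
  [[0,0.17,0],[0.3,0,0]],
])

```text
t: 12.55
tool_pos: [0.5791, -0.1873, 0.1378]
tool_rot: [-1.609, -0.054, 0.043]
contact_force: [-0.3, 0.2, -0.8]
opening: 0.0855
```

```bash
python3 - <<'E'
from h import *
lidest(); rep(); plan2(-.05,1.53,.014)
cv2.imwrite("pics/w17.png",ctrl.get_image("wrist")[:,:,::-1])
E
```

```text
edge-contact theta -0.002 (s=0.014)  tip theta -0.006 R 0.156 pitch 1.532 F [-0.2502  0.1534 -0.765 ] t 12.55
t 12.55 q [-0.5777  0.5756  1.6654  1.1077  2.0298  0.7716] tcp [ 0.5791 -0.1873  0.1378] F [-0.2502  0.1534 -0.765 ] op 0.0855
M [[0.9980848814531578, 0.008555296191685421, -0.06126480491855682], [0.06154854705490323, -0.038201756174898904, 0.9973727498686658], [0.006192396149040751, -0.9992334225456163, -0.038655161333349064]]
rear h 0.0069 R 0.1747 ang 0.502 world [ 0.5689 -0.0261  0.1741]
front h 0.0075 R 0.1565 ang -0.006 world [ 0.5696 -0.0294  0.0891]
th -0.05 pitch 1.53 shift [-0.4457  0.7783  0.1073] turn [-0.1224  0.0769  0.3581] /n [-0.0557  0.0973  0.0134] [-0.0153  0.0096  0.0448] TCP [ 0.5746 -0.1868  0.1299]
```

View pics/w17.png

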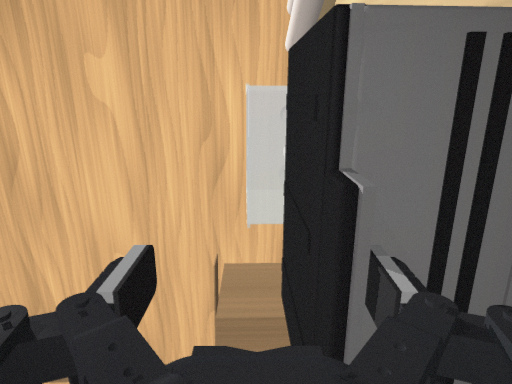

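jog_arm([
  [[0,0.12,0],[0,0,0]],
  [[0,0.12,0],[0,0,0]],
  [[0,0.12,0],[0,0,0]],
  [[0,0.12,0],[0,0,0]],
  [[0,0.12,0],[0,0,0]],
  [[0,0.12,0],[0,0,0]],
  [[0,0.12,0],[0,0,0]],
  [[0,0.12,0],[0,0,0]],
])

```text
t: 13.4
tool_pos: [0.5796, -0.1875, 0.1279]
tool_rot: [-1.608, -0.056, 0.042]
contact_force: [0.3, -0.2, 0.2]
opening: 0.0852
```

```bash
python3 - <<'E'
from h import *
lidest(); rep()
cv2.imwrite("pics/w18.png",ctrl.get_image("wrist")[:,:,::-1])
a=ctrl.get_image("scene")[:,:,::-1][100:260,200:360];cv2.imwrite("pics/s18.png",cv2.resize(a,None,fx=3.5,fy=3.5,interpolation=cv2.INTER_CUBIC))
E
```

```text
edge-contact theta -0.060 (s=0.013)  tip theta -0.068 R 0.157 pitch 1.533 F [ 0.275  -0.2286  0.2302] t 13.40
t 13.4 q [-0.5775  0.5943  1.6601  1.1025  2.0244  0.7571] tcp [ 0.5796 -0.1875  0.1279] F [ 0.275  -0.2286  0.2302] op 0.0852
M [[0.9980604786883174, 0.009981924486145172, -0.06144625345779696], [0.06177819324205393, -0.03730048373847389, 0.9973926652791384], [0.007663923289958727, -0.9992542394688294, -0.03784480391515982]]
rear h 0.0073 R 0.1705 ang 0.451 world [ 0.5693 -0.0263  0.1643]
front h 0.0080 R 0.1570 ang -0.068 world [ 0.5702 -0.0295  0.0794]
```

View pics/w18.png

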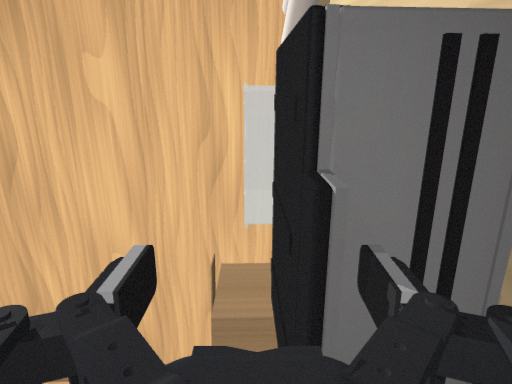

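View pics/s18.png

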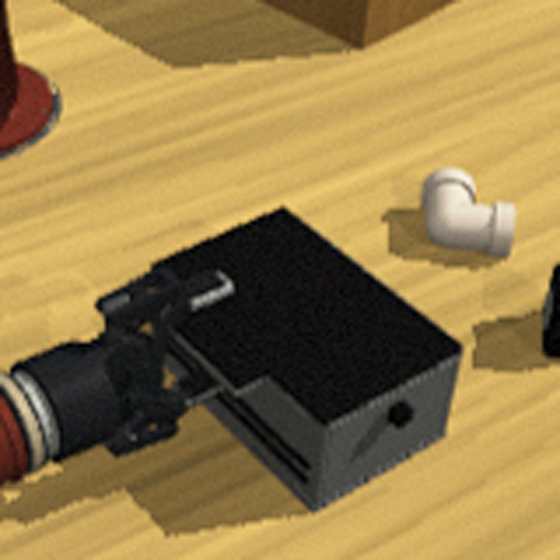

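jog_arm([
  [[0,0.1,-1],[0,0,0]],
  [[0,0,-2],[0,0,0]],
  [[0,0,-2.5],[0,0,0]],
  [[0,0,-2.5],[0,0,0]],
  [[0,0,-2.5],[0,0,0]],
  [[0,0,0],[0,0,0]],
  [[0,0,0],[0,0,0]],
])

```text
t: 14.2
tool_pos: [0.5859, -0.3037, 0.1317]
tool_rot: [-1.61, -0.054, 0.039]
contact_force: [-0.4, 0.5, -0.7]
opening: 0.0858
```

```bash
python3 - <<'E'
from h import *
rep(); print(ctrl.get_obs()["dq"])
ims=[]
for n in("top","scene"):
    im=ctrl.get_image(n)[:,:,::-1]; cv2.imwrite(f"pics/{n}19.png",im)
a=cv2.imread("pics/scene19.png")[100:260,200:380];cv2.imwrite("pics/s19.png",cv2.resize(a,None,fx=3.5,fy=3.5,interpolation=cv2.INTER_CUBIC))
a=cv2.imread("pics/top19.png")[130:250,120:290];cv2.imwrite("pics/t19.png",cv2.resize(a,None,fx=4,fy=4,interpolation=cv2.INTER_CUBIC))
# expected closed lid outline top face z=.102
for n in("top","scene"):
  print(n,proj(n,[case+a*cx+b*hd+.102*Z for a,b in[(-.07,-.11),(-.07,.11),(.07,.11),(.07,-.11),(-.098,-.045),(-.098,.045)]]).round(1).tolist())
E
```

```text
t 14.2 q [-0.7084  0.6945  1.4906  1.0298  2.1458  0.768 ] tcp [ 0.5859 -0.3037  0.1317] F [-0.3817  0.5424 -0.6631] op 0.0858
M [[0.9982132670518977, 0.011165839945060312, -0.058699212089241934], [0.05909356215355819, -0.039069205204298685, 0.9974876180267642], [0.008844455527621059, -0.9991741195722723, -0.039659228224894205]]
rear h 0.0071 R 0.2807 ang 0.281 world [ 0.576  -0.1425  0.1678]
front h 0.0078 R 0.2732 ang -0.026 world [ 0.577  -0.1458  0.0829]
[-0.0308  0.0108 -0.034  -0.0019  0.0114  0.0021]
top [[258.7, 223.7], [252.7, 147.1], [204.2, 151.1], [209.0, 227.6], [266.8, 199.9], [264.3, 168.5]]
scene [[242.5, 174.4], [292.3, 220.0], [332.5, 198.2], [280.7, 157.8], [247.5, 190.5], [267.6, 209.6]]
```

View pics/s19.png

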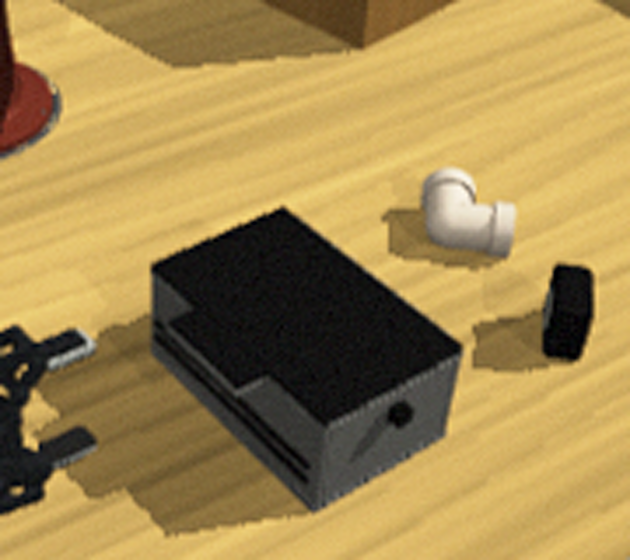

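View pics/t19.png

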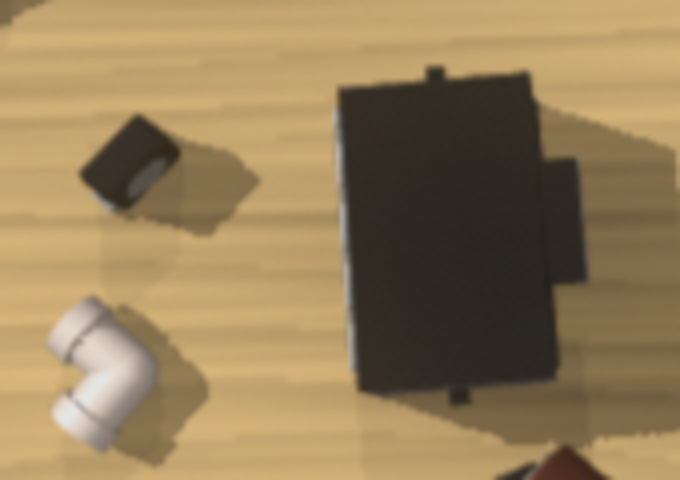

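```bash
python3 - <<'E'
from station import ctrl
import cv2
a=cv2.imread("pics/top0.png").astype(int);b=cv2.imread("pics/top19.png").astype(int)
d=abs(a-b).sum(2)>60
print("tape/elbow px changed",d[150:250,130:168].sum(),"coupling",d[215:250,360:400].sum())
print(ctrl.finish_job())
E
```

```text
tape/elbow px changed 2842 coupling 1110
the job is handed in; nothing more can be done
None
```

```bash
python3 - <<'E'
import cv2,numpy as np
A=cv2.imread("pics/top0.png");B=cv2.imread("pics/top19.png")
for nm,(r0,r1,c0,c1) in dict(tape=(155,188,135,170),elbow=(200,248,128,165),coupling=(218,250,360,395)).items():
    a,b=A[r0:r1,c0:c1],B[r0-8:r1+8,c0-8:c1+8]
    m=cv2.matchTemplate(b,a,cv2.TM_CCOEFF_NORMED);_,v,_,l=cv2.minMaxLoc(m);print(nm,v,(l[0]-8,l[1]-8),"mean",a.mean(),b.mean())
E
```

```text
tape 0.9998763799667358 (0, 0) mean 94.12265512265512 133.7843137254902
elbow 0.9994827508926392 (0, 0) mean 130.46565315315314 156.69231525157232
coupling 0.26381200551986694 (-8, -3) mean 117.70357142857142 72.41040305010893
```

```bash
python3 - <<'E'
from h import *
print(onz("top",(377,234),.05))
a=cv2.imread("pics/scene19.png");cv2.imwrite("pics/s19f.png",a)
A=cv2.imread("pics/scene0.png")[210:255,95:150];m=cv2.matchTemplate(a[200:265,85:160],A,cv2.TM_CCOEFF_NORMED);_,v,_,l=cv2.minMaxLoc(m);print(v,l)
E
```

```text
the job is handed in; nothing more can be done
```

View pics/top19.png

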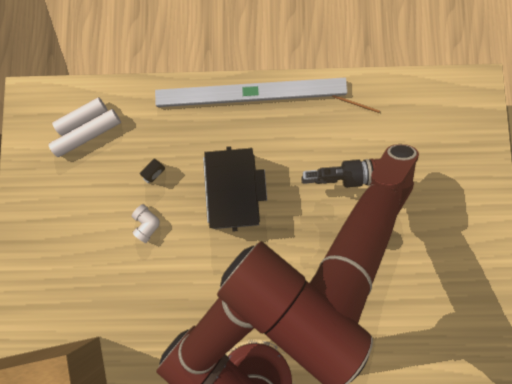

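View pics/scene19.png

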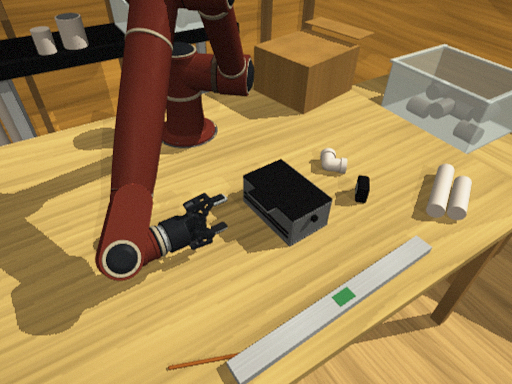

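```bash
python3 - <<'E'
import cv2
a=cv2.imread("pics/scene19.png")
A=cv2.imread("pics/scene0.png")[215:250,108:142];m=cv2.matchTemplate(a[195:270,85:165],A,cv2.TM_CCOEFF_NORMED);_,v,_,l=cv2.minMaxLoc(m);print(v,l[0]+85-108,l[1]+195-215)
E
```

```text
0.3284688889980316 20 -20
```

The lid is fully closed, and the job is handed in at about 14 s of the 45 s allowed.

**What I did:**
- I lowered the open gripper over the lip with one finger behind the lid and one in front.
- The rear fingertip pushed the lid from its stop to about 1.38 rad, where it left the finger and started to fall.
- The front finger caught it from underneath at about 0.85 rad, with only a few newtons.
- I turned the tool with the lid and lowered it slowly, at about 0.05 rad/s near the end, until it rested on the rim. The finger then left it and I backed the gripper about 11 cm away.
- The lid never touched both fingers at once. Measured forces at the readings I took stayed under about 3 N, and nothing went into the case.

**Last checks:**
- **Lid:** its outline in the scene view matches the predicted closed position within about 2 px. The gripper stands clear of it.
- **Tape and elbow:** both show zero shift between the first and last top views.
- **Coupling:** I could not confirm this by camera. The arm hides it in both final views, so my automatic comparison failed there, and I only looked into that after handing in. By my estimate from the joint angles, the forearm passed about 15 cm above it, so it should be untouched.

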